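Balance the inspection-camera boom and mark the point

TASK

The boom of the inspection camera lies in the fork of its stand, its tail propped on the soldering station. Slide it through the fork towards the camera end until it tips up off the station and rests level on the fork alone, then, leaving it balanced there, run the stop collar along the boom right up against the fork to mark the balance point. Be gentle: do not force the boom or collar against the fork, do not let the camera drop onto the circuit board or bench, and leave the other things on the bench where they are.

Things in the scene. Friction and masses are not known exactly. Their poses are not given: they have to be found in the camera images.
- stand: Fixed camera stand: aluminium foot plate 130 x 110 x 10 mm (x, y), 22 mm round post, dark steel fork on top. Origin: centre of the foot's underside, on the bench. The boom lies in the fork along the stand's y axis, camera towards +y. A clamp knob (18 mm round) sticks out 20 mm from the fork's +x side; a sprung nylon pad behind it presses the boom with 0.5 N against the -x cheek.
- fork_seat (a point): Centre of the top of the fork's flat seat, 125 mm above the bench, axes as the stand's. The boom rests on the seat, 14 mm long in y (-7 to +7 mm), and tips about its edges. On both sides of it stand the fork's cheeks: 40 mm long in y (-20 to +20 mm), 8 mm thick, 19 mm apart (35 mm over the outsides), 13 mm higher than the seat.
- boom_middle (a point): Middle of the boom, on its axis. A plain square aluminium bar 16 x 560 x 16 mm, 0.4 kg, along its own y, +y to the camera; z up when level. Loose in the fork, 3 mm sideways play. Starts tail-heavy, sloping 0.05 rad tail down. With its balance point over the seat it lies level by itself, once it has stopped rocking; slid too far it falls camera down.
- camera: Camera head fixed near the boom's +y end: 34 mm square clamp and 37 mm round barrel, from 46 mm below to 60 mm above the bar's axis. Origin on the bar's axis, 255 mm from its middle. Its weight is unknown (0.09 to 0.30 kg), so the balance point of the whole lies 45 to 110 mm from the bar's middle towards the camera and must be found by feel or trial.
- collar_centre (a point): Centre of the stop collar, on the bar's axis; axes as the boom's. Black square plastic ring round the bar, 36 wide (x), 16 long (y), 34 mm high, 12 g; a thumbscrew on top reaches 29 mm above the axis. It sits between fork and station, 33 to 57 mm from the bar's middle towards the tail, and slides on the bar with 0.6 N friction. Against the fork its centre is 28 mm from the seat's centre.
- station: Soldering-station control unit, fixed, a grey box 170 x 140 x 107 mm (x, y, z), origin at the centre of its underside, about 320 mm from the stand on its -y side. The boom's tail end lies on its top, 18 mm lower than the fork's seat; its near side is about 250 mm from the fork's seat.
- board: Green circuit board 150 x 150 mm, up to 26 mm high, lying loose under the camera; origin on the bench under its centre. Not to be touched by the camera or moved.
- screwdriver: Bystander: screwdriver with a black handle, 160 mm, lying on the bench. Origin near its middle.
- tape: Bystander: roll of tape, 64 mm across, 18 mm high, lying flat. Origin: centre of its underside.
- tweezers: Bystander: steel tweezers, 130 mm, lying flat. Origin: middle, on the bench.
- tray: Bystander: small open parts tray 100 x 75 x 28 mm. Origin: centre of its underside.
Things that resemble listed ones, but are neither listed nor needed, are in the scene too. Leave any orange look-alike of the stand alone.

How it is judged:
On the way:
1. before the collar is run up to the fork, the boom, let go, rests level on the fork alone, clear of the station (angle between boom_middle's own z axis and vertical below 0.025 rad and contact force between boom and station below 0.05 N and contact force between boom and the arm below 0.05 N and contact force between boom and the fingers below 0.05 N and z of boom_middle in the frame of fork_seat above 0 m and linear speed of boom below 0.02 m/s and y of collar_centre in the frame of fork_seat below -0.045 m and angular speed of boom below 0.06 rad/s), for 0.5 s.
At the end, for the whole second after the job is handed in: The boom rests at rest and level (within 0.025 rad) on the fork's seat alone, touching neither the station nor the robot, and the stop collar stands against the fork on the station side (gap at most 2.5 mm) (angle between boom_middle's own z axis and vertical below 0.025 rad and contact force between boom and station below 0.05 N and contact force between boom and the fingers below 0.05 N and contact force between boom and stand above 3 N and z of boom_middle in the frame of fork_seat between 0 and 0.02 m and y of collar_centre in the frame of fork_seat between -0.0305 and -0.02 m and linear speed of boom below 0.01 m/s).
It fails at once if the boom or its collar is forced against the fork with more than 25 N (contact force between boom and stand above 25 N).
It fails at once if the camera drops onto the board or bench, or the boom tips more than 0.2 rad (angle between boom_middle's own z axis and vertical above 0.2 rad or contact force between camera and board above 0.3 N).
It fails at once if a thing on the bench that is not part of the job is moved by more than 15 mm (distance of any of board, screwdriver, tape, tweezers, tray from where it was at the start of the episode above 0.015 m).
It also fails if it takes over 72 s, if anything falls off the work surface, if the arm or the gripper's body presses on something with over 40 N, if the wrist force passes 120 N, or if a joint passes its speed limit or range.

ROBOT

A 7-joint arm with a two-finger parallel gripper is mounted at the origin on the work surface. World frame = base frame: x ahead of the robot, y to its left, z up, the work surface at z = 0. Lengths are in m, angles in rad, forces in N, time in s.
With the tool pointing down it reaches from about 0.35 to 0.9 m from the base axis. Payload 19.9 kg.
Tool frame: the origin (TCP) lies between the finger pads; the fingertips stand 19 mm ahead of it and the grasp point (between the pads) is the TCP; z points along the fingers, y is the line along which they close (so a half turn about z gives the same grasp; the last joint's range is limited). The gripper opens to 94 mm and grips with 3 to 60 N. Pads are 16 mm wide; open, the fingers measure 119 mm over their backs; the gripper's body (75 mm by 177 mm) begins 78 mm behind the grasp point.
Start: joints at [-1.325, 0.417, -0.01, 1.614, 0.005, 1.111, -0.053], TCP at [0.177, 0.599, 0.224] pointing down, gripper open.
Joint ranges: [-2.81, 2.81], [-0.39, 2.02], [-1.27, 1.25], [0.06, 2.57], [-1.19, 4.33], [0.19, 2], [-2.82, 2.82]. Speed limits (rad/s): [1.89, 1.89, 2.39, 2.39, 3.01, 3.01, 3.01].

INTERFACE

Orientations are given as a 3x3 rotation matrix whose columns are the frame's x, y, z axes.
In Python, from rig import robot gives the robot as it stands. Calls block until the motion is done:
- robot.move_ptp(position, orientation): joint-space move of the TCP to a pose.
- robot.move_linear(position, velocity=0.15, frame=None, threshold=None): straight line of the TCP; frame=None keeps the orientation; velocity is the mean speed in m/s. With threshold (N) it stops when the force on the tool has changed by that much, and returns True; else False.
- robot.goto_joints(angles): joint-space move.
- robot.gripper_to(opening): finger opening in m; the grip force is fixed at half the most; returns when the fingers have stopped.
- robot.pause(seconds).
- robot.ik(position, orientation): joint angles nearest the present ones, or None.
- robot.get_state(): the state.
- robot.grab_frame(name): name is "side" or "top"; returns the picture (400x640x3 uint8, red, green, blue); there is no depth.
- robot.camera_info(name): a dict with "fx", "fy", "cx", "cy" (pixels), "rvec" (rotation vector, rad) and "tvec" (3), from world to camera coordinates, as OpenCV has them. Camera axes: x right, y down, z forward; pixel columns grow to the right and rows downward; lengths in m; the calibration is good to about 2 mm. A picture is of the moment at which its call begins. camera_info takes no time and is no camera call.
A pose or a line that the arm cannot do raises robot.PlanningError and nothing moves.
- robot.sign_off(): hands the job in; it is judged then, once.
The state is a dict: "time": time; "qpos": joint angles; "joint_vel": joint speeds; "effort": joint torques, N m; "ee_pos": TCP position; "tool_rot": TCP orientation; "force": force on the tool from outside, world axes, zero at the start; "moment": the same for the moment, N m; "opening": finger opening in m; "grasp_force": force on a finger pad.
Only numpy, scipy, OpenCV 4.12 (cv2) and the standard library are available. Lean on these libraries where they do the work, as an engineer would, in place of code of your own. Each camera call takes 0.05 s, during which the arm holds its last target. There are 200 camera calls.

## Working session

There is one attempt and no reset: what is moved stays moved. The work goes in short steps, each a Python script; the robot and the scene stay as the last script left them, time stands still between calls to the robot, and variables do not carry over. Pictures are saved under pics/ and viewed, at most 10 in all, crops included, and the job is handed in when it is done.

```bash
ls; mkdir -p pics; python3 - <<'E'
from rig import robot
import cv2
for n in ("side","top"):
    cv2.imwrite(f"pics/{n}0.png",robot.grab_frame(n)[:,:,::-1]); print(robot.camera_info(n))
s=robot.get_state(); print(s["time"],s["force"],s["opening"],s["tool_rot"])
E
```

```text
pics
{'fx': 425.18608200167887, 'fy': 425.18608200167887, 'cx': 323.12625697904815, 'cy': 201.4643652838065, 'rvec': array([ 2.0517231 , -0.41905568,  0.22491816]), 'tvec': array([-0.44436729,  0.27692183,  0.85472713])}
{'fx': 438.86829450972044, 'fy': 438.86829450972044, 'cx': 315.82849087417975, 'cy': 197.24279399726294, 'rvec': array([ 2.19768191, -2.17608291,  0.06224902]), 'tvec': array([0.18864581, 0.58662968, 1.32637622])}
0.1 [ 0.43755333 -0.00960447 -0.04269747] 0.09429369783843637 [[-9.58854039e-01  2.83899432e-01 -2.08743478e-04]
 [ 2.83899486e-01  9.58853404e-01 -1.10962047e-03]
 [-1.14866226e-04 -1.12322623e-03 -9.99999363e-01]]
```

View pics/side0.png

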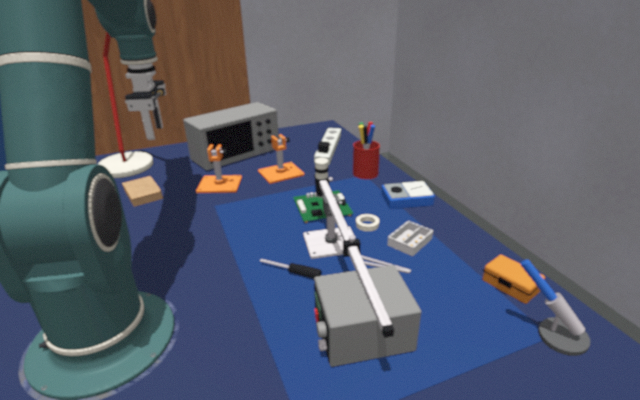

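View pics/top0.png

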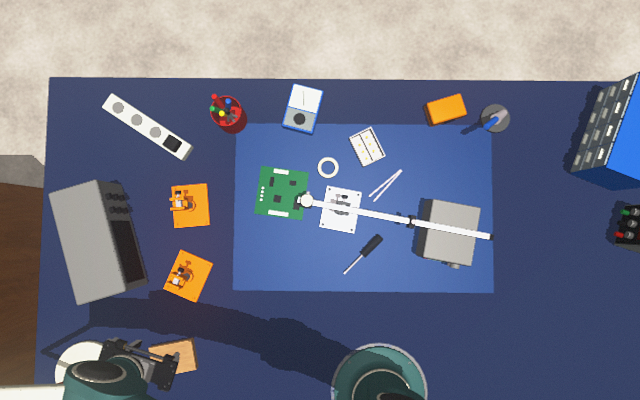

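The side view shows the white stand's foot at about (323,242), with the boom running from the camera (320,160) to its tail (388,325) on the grey station. The top view shows the foot at (340,209), camera at (306,200), collar at (410,221) and tail at (490,237). There are three stand candidates in the top view: white at (340,209), and orange at (188,205) and (188,275). The white/aluminium one holds the boom, so it is the one meant. I'll confirm that in an enlarged crop.

```bash
cat > h.py <<'E'
from rig import robot
import numpy as np, cv2
def cam(n):
    c=robot.camera_info(n); K=np.array([[c["fx"],0,c["cx"]],[0,c["fy"],c["cy"]],[0,0,1]])
    return K,c["rvec"],c["tvec"]
def px2w(n,u,v,z):
    K,r,t=cam(n); R=cv2.Rodrigues(r)[0]; C=-R.T@t
    d=R.T@np.linalg.inv(K)@[u,v,1]; return C+d*(z-C[2])/d[2]
def w2px(n,P):
    K,r,t=cam(n); return cv2.projectPoints(np.array(P,float).reshape(-1,1,3),r,t,K,None)[0].reshape(-1,2)
def crop(src,out,x0,y0,x1,y1,s):
    im=cv2.imread(src)[y0:y1,x0:x1]; cv2.imwrite(out,cv2.resize(im,None,fx=s,fy=s,interpolation=cv2.INTER_CUBIC))
E
python3 - <<'E'
from h import *
crop("pics/top0.png","pics/c1.png",290,170,500,270,3.8)
crop("pics/side0.png","pics/c2.png",290,140,430,340,3)
E
```

```text
(no output)
```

View pics/c1.png

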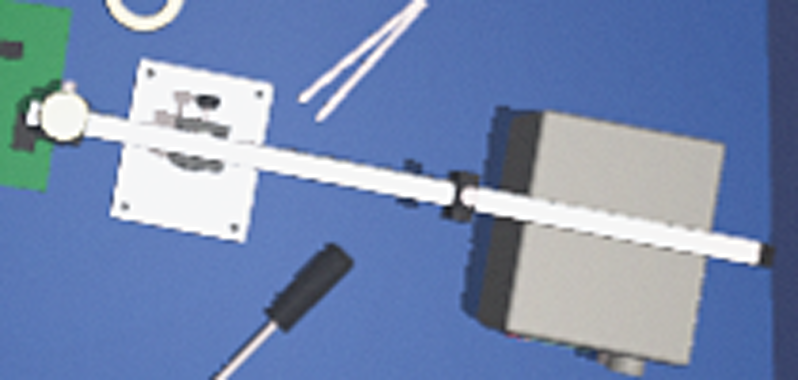

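View pics/c2.png

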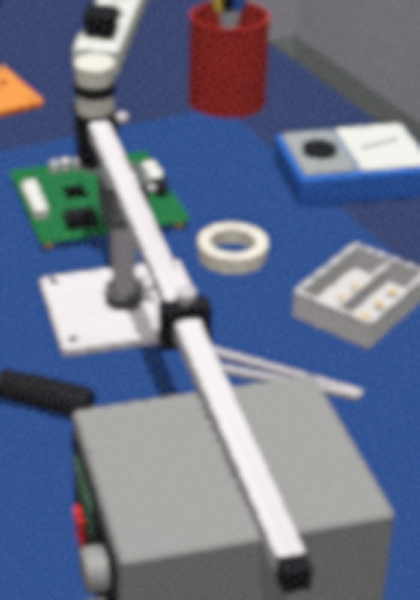

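The crop confirms the white stand: its light foot carries a dark fork with the knob, and the boom lies in it. The foot corners in the top crop are (140,60), (273,84), (245,242) and (111,215), and the collar is at (460,196). I'll compute the poses from these.

```bash
python3 - <<'E'
from h import *
T=lambda u,v,z: px2w("top",290+u/3.8,170+v/3.8,z)
S=lambda u,v,z: px2w("side",290+u/3,140+v/3,z)
c=np.array([T(*p,.01) for p in [(140,60),(273,84),(245,242),(111,215)]])
print("foot",c.mean(0),[np.linalg.norm(c[i]-c[(i+1)%4]) for i in range(4)])
a,b=c[0]-c[1],c[3]-c[2]; d=a+b; d/=np.linalg.norm(d); yaw=np.arctan2(-d[0],d[1]); print("yaw foot",yaw)
t=T(757,252,.121);n=T(100,124,.150); d=n-t; print("tail",t,"yaw boom",np.arctan2(-d[0],d[1]))
cc=T(460,196,.15); print("collar",cc)
o=c.mean(0); ey=np.array([-np.sin(yaw),np.cos(yaw),0]); ex=np.array([np.cos(yaw),np.sin(yaw),0])
for nm,p in dict(tail=t,collar=cc,cam=T(65,117,.205),stn_near=T(525,220,.107),stn_far=T(707,243,.107),front=n,
   s_coll=S(184,305,.145), s_tail=S(290,555,.121)).items(): print(nm,p.round(4),"rel x,y",((p-o)@ex).round(4),((p-o)@ey).round(4))
R=np.column_stack([-ey,-ex,[0,0,-1.]]); 
for g in (-.10,-.15,-.2):
  p=o+ey*g; p[2]=.13
  for sg in (1,-1):
    Rr=R*np.array([sg,sg,1]); print(g,sg,robot.ik(p,Rr))
E
```

```text
foot [0.54828777 0.11785912 0.01      ] [np.float64(0.10973370227322139), np.float64(0.1300308618272977), np.float64(0.11034126901066268), np.float64(0.12796821417353407)]
yaw foot -0.1790285325715861
tail [ 0.47305269 -0.29454907  0.121     ] yaw boom -0.18000522895268528
collar [ 0.51194641 -0.06917694  0.15      ]
tail [ 0.4731 -0.2945  0.121 ] rel x,y -0.0006 -0.4192
collar [ 0.5119 -0.0692  0.15  ] rel x,y -0.0025 -0.1905
cam [0.5635 0.2162 0.205 ] rel x,y -0.0026 0.0995
stn_near [ 0.4949 -0.1268  0.107 ] rel x,y -0.009 -0.2503
stn_far [ 0.4791 -0.2627  0.107 ] rel x,y -0.0003 -0.3868
front [0.5616 0.1922 0.15  ] rel x,y -0.0001 0.0755
s_coll [ 0.5138 -0.0806  0.145 ] rel x,y 0.0014 -0.2014
s_tail [ 0.477  -0.2931  0.121 ] rel x,y 0.003 -0.4171
-0.1 1 [ 0.73393816  0.61363232 -1.08383955  1.90811416  0.64084466  1.01825619
  2.32729382]
-0.1 -1 [-0.6070692   0.42962756  0.6358432   1.950546   -0.33086943  0.86550646
  0.0240145 ]
-0.15 1 [ 0.83539871  0.59620608 -1.08345206  1.92828335  0.62812638  1.00525894
  2.42568268]
-0.15 -1 [-0.59715138  0.44150414  0.7397699   1.97291475 -0.38616616  0.87071636
  0.16990528]
-0.2 1 [ 0.93465513  0.58842893 -1.08327538  1.93712267  0.62235984  0.99952462
  2.5238296 ]
-0.2 -1 [-0.6368122   0.50354858  0.92785147  1.98513298 -0.51318001  0.90531273
  0.38224586]
```

Geometry is consistent: the stand is at (0.548, 0.118) with yaw −0.179. The boom middle is about 148 mm behind the seat and the collar is at about −195 mm. Next I'll grip the boom between fork and collar, lift slightly and weigh it.

```bash
cat >> h.py <<'E'
yaw=-0.1795; O=np.array([.5483,.1179,0])
ey=np.array([-np.sin(yaw),np.cos(yaw),0]); ex=np.array([np.cos(yaw),np.sin(yaw),0])
def P(x,y,z): return O+ex*x+ey*y+np.array([0,0,z])
R0=np.column_stack([ey,ex,[0,0,-1.]])
def Rt(a): # tool tilted with the boom, tail down by a (rotation about ex)
    return cv2.Rodrigues(ex*a)[0]@R0
def st(n=10):
    F=[];M=[]
    for _ in range(n):
        s=robot.get_state(); F.append(s["force"]);M.append(s["moment"]); robot.pause(.03)
    F=np.mean(F,0);M=np.mean(M,0); B=np.array([ex,ey,[0,0,1]])
    return np.r_[B@F,B@M]
def pr(l):
    s=robot.get_state(); d=s["ee_pos"]-O
    print(l,"t",round(s["time"],2),"x,y,z",np.round([d@ex,d@ey,d[2]],4),"op",round(s["opening"],4),"g",round(float(s["grasp_force"]),2))
E
python3 - <<'E'
from h import *
p=robot.get_state()["ee_pos"].copy(); p[2]=.33
robot.move_linear(p,.3)
robot.move_ptp(P(-.001,-.16,.26),Rt(.05)); pr("above")
robot.gripper_to(.05)
robot.move_linear(P(-.001,-.16,.1265),.15); robot.pause(.3)
f0=st(); print("free",f0.round(3)); np.save("f0.npy",f0)
cv2.imwrite("pics/side1.png",robot.grab_frame("side")[:,:,::-1]);cv2.imwrite("pics/top1.png",robot.grab_frame("top")[:,:,::-1])
pr("down")
a=cv2.imread("pics/side1.png")[150:340,270:430];b=cv2.imread("pics/top1.png")[150:260,300:480]
a=cv2.resize(a,None,fx=2.3,fy=2.3,interpolation=2);b=cv2.resize(b,None,fx=2.4,fy=2.4,interpolation=2)
h=max(len(a),len(b)); pad=lambda i:np.pad(i,((0,h-len(i)),(0,0),(0,0)))
cv2.imwrite("pics/c3.png",np.hstack([pad(a),pad(b)]))
E
```

```text
above t 3.17 x,y,z [-0.001  -0.1591  0.26  ] op 0.0939 g 0.0
free [ 0.008  0.004 -0.127 -0.139  0.061  0.021]
down t 5.78 x,y,z [-0.001  -0.16    0.1265] op 0.0501 g 0.0
```

View pics/c3.png

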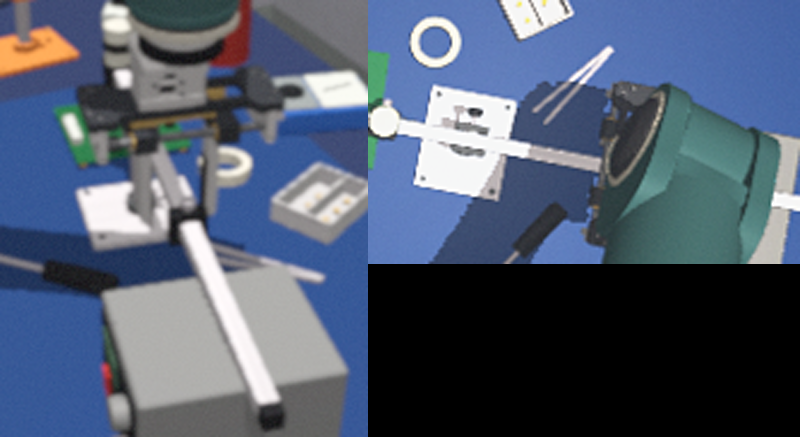

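The fingers straddle the boom between fork and collar, one at (140,190) and the other at (210,170). Now I'll close, lift 0.02 rad about the seat edge, and weigh.

```bash
cat >> h.py <<'E'
def G(y,a,zoff,x=-.001): # grip point for boom tilted a (tail down) about the seat's tail edge
    r=y+.007; return P(x,y,.133+r*np.sin(a)+zoff)
E
python3 - <<'E'
from h import *
f0=np.load("f0.npy")
robot.gripper_to(.0); pr("grip"); robot.pause(.2)
print("gripped",(st()-f0).round(3))
for a in (.04,.03,.02):
    robot.move_linear(G(-.16,a,.0012),.02,Rt(a)); robot.pause(.3)
    f=st()-f0; print(a,f.round(3)); pr("")
cv2.imwrite("pics/side2.png",robot.grab_frame("side")[:,:,::-1])
E
```

```text
grip t 6.4 x,y,z [-0.0009 -0.1601  0.1266] op 0.0155 g 30.01
gripped [ 1.801 -0.808 -0.288 -0.096 -0.373 -0.203]
0.04 [ 1.623 -1.902 -1.738 -0.416 -0.325 -0.227]
 t 7.82 x,y,z [-0.001  -0.16    0.1281] op 0.0157 g 30.02
0.03 [ 1.355 -1.751 -1.946 -0.417 -0.309 -0.226]
 t 8.7 x,y,z [-0.001  -0.16    0.1296] op 0.0159 g 30.02
0.02 [ 1.73  -1.108 -1.52  -0.245 -0.322 -0.228]
 t 9.58 x,y,z [-0.001  -0.16    0.1311] op 0.0158 g 30.02
```

```bash
cat >> h.py <<'E'
def weigh(y,l=""):
    f=st()-np.load("f0.npy"); m=f[3]-.2*f[1]  # moment about TCP
    print(l,"y",round(y,4),"f",f.round(2),"Wc",round(-f[2]*(-y-.007)+m,3),round(-f[2]*(-y-.007),3)); return f
E
python3 - <<'E'
from h import *
a=.02; x=0.0005
robot.move_linear(G(-.16,a,.0012,x),.01); robot.pause(.2); weigh(-.16)
for y in (-.145,-.13,-.12):
    robot.move_linear(G(y,a,.0012,x),.03); robot.pause(.2); weigh(y)
    robot.move_linear(G(y-.0006,a,.0012,x),.005); robot.pause(.2); weigh(y,"back")
pr("")
E
```

```text
y -0.16 f [-0.36 -0.67 -1.47 -0.14  0.06  0.02] Wc 0.222 0.225
 y -0.145 f [-0.29  3.22 -1.67  0.8   0.09  0.03] Wc 0.389 0.23
back y -0.145 f [-0.38  1.69 -1.63  0.47  0.13  0.05] Wc 0.356 0.225
 y -0.13 f [-0.08  3.45 -1.08  0.85  0.09  0.03] Wc 0.294 0.133
back y -0.13 f [-0.44  2.06 -1.15  0.52  0.11  0.06] Wc 0.252 0.142
 y -0.12 f [-0.24  2.89 -0.89  0.66  0.03  0.03] Wc 0.183 0.1
back y -0.12 f [-0.11  3.72 -0.74  0.92  0.07  0.03] Wc 0.258 0.083
 t 16.28 x,y,z [ 0.0005 -0.1206  0.1319] op 0.0157 g 29.99
```

```bash
cat >> h.py <<'E'
T0=cv2.imread("pics/side0.png")[310:336,374:402]
def tail(save=None):
    im=np.ascontiguousarray(robot.grab_frame("side")[:,:,::-1])
    if save: cv2.imwrite(save,im)
    r=cv2.matchTemplate(im[230:350,330:420],T0,cv2.TM_CCOEFF_NORMED); _,v,_,l=cv2.minMaxLoc(r)
    return l[0]+330-374, l[1]+230-310, round(v,2)   # shift of the tail's picture since the start
def expect(s,a): # shift expected after sliding by s, tilt a
    q=lambda y,al: w2px("side",P(0,y,.141+(y+.007)*np.sin(al)))[0]
    return (q(-.428+s,a)-q(-.428,.05)).round(1)
E
python3 - <<'E'
from h import *
x=.0005
robot.move_linear(G(-.12,.005,.0012,x),.02,Rt(.005)); 
robot.move_linear(G(-.110,.005,.0012,x),.03); robot.pause(.2); weigh(-.110)
print("gripped",tail(),"exp level",expect(.05,.0),"down",expect(.05,.05))
robot.gripper_to(.03); pr("open")
for _ in range(5):
    print(tail("pics/side3.png")); robot.pause(.25)
pr("")
E
```

```text
y -0.11 f [0.09 2.19 0.01 0.56 0.03 0.01] Wc 0.122 -0.001
gripped (-9, -29, 0.84) exp level [ -9.1 -30. ] down [ -9.6 -22. ]
open t 18.06 x,y,z [ 0.0005 -0.1101  0.1337] op 0.0302 g 0.0
(-9, -24, 0.83)
(-9, -22, 0.83)
(-9, -22, 0.83)
(-9, -22, 0.83)
(-9, -22, 0.83)
 t 19.56 x,y,z [ 0.0005 -0.11    0.1337] op 0.0297 g 0.0
```

The template tracker matches the expected tail-down position, so at 50 mm of slide the boom is still tail-heavy. I'll continue in 9 mm steps.

```bash
cat >> h.py <<'E'
def step(y,s,ds,x=.0005,za=.05):
    robot.move_linear(G(y,za,.0012,x),.03,Rt(za)); robot.gripper_to(0)
    robot.move_linear(G(y,.003,.0012,x),.02,Rt(.003))
    y+=ds; s+=ds; robot.move_linear(G(y,.003,.0012,x),.03); robot.pause(.15); weigh(y)
    robot.gripper_to(.03)
    lv,dn=expect(s,0)[1],expect(s,.05)[1]
    for i in range(5):
        r=tail(f"pics/s_{round(s*1000)}.png")
        if r[1]<lv-4: robot.gripper_to(0); pr("FALLING"); return y,s,"over"
        robot.pause(.15)
    pr(f"s={s:.3f} tail {r} level {lv} down {dn}")
    return y,s,("level" if r[1]<(lv+dn)/2 else "down")
E
python3 - <<'E'
from h import *
y,s=-.110,.05
for _ in range(3):
    y,s,k=step(y,s,.009); print(y,s,k)
    if k!="down": break
E
```

```text
y -0.101 f [-0.16 -2.    1.12 -0.33 -0.01 -0.03] Wc -0.032 -0.105
s=0.059 tail (-11, -33, 0.85) level -33.4 down -25.7 t 23.02 x,y,z [ 0.0005 -0.101   0.1339] op 0.0296 g 0.0
-0.101 0.059000000000000004 level
```

Level at 59 mm of slide. I'll raise the hand clear and check by eye and with the tracker.

```bash
python3 - <<'E'
from h import *
robot.move_linear(P(.0005,-.101,.215),.1)
robot.move_linear(P(.0005,-.172,.215),.15,Rt(0)); robot.gripper_to(.027); pr("")
print(tail("pics/side4.png"),expect(.059,0))
robot.grab_frame("top"); cv2.imwrite("pics/top4.png",robot.grab_frame("top")[:,:,::-1])
crop("pics/side4.png","pics/c4.png",290,130,430,330,3)
E
```

```text
t 24.9 x,y,z [ 0.0005 -0.1714  0.2149] op 0.0269 g 0.0
(-11, -33, 0.85) [-10.8 -33.4]
```

View pics/c4.png

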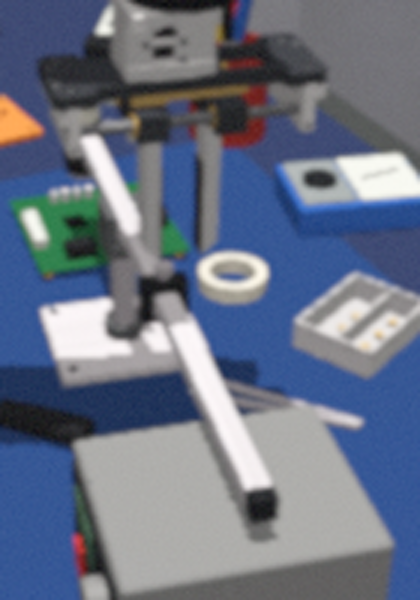

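The boom is level and clear of the station: its tail at crop (260,500) has a detached shadow below it at (262,530). The collar at (163,295) sits ahead of the fingers' position. I'll lower the fingers astride the bar behind the collar and push.

```bash
python3 - <<'E'
from h import *
x=.0005
print(robot.move_linear(P(x,-.172,.134),.06,threshold=3)); robot.pause(.3); pr("low"); print(tail("pics/side5.png"), st(5).round(2))
for y in (-.15,-.12,-.09,-.065):
    h=robot.move_linear(P(x,y,.134),.03,threshold=5); print(h,tail(),st(3).round(2)); pr("")
    if h: break
cv2.imwrite("pics/top6.png",robot.grab_frame("top")[:,:,::-1])
tail("pics/side6.png")
a=cv2.imread("pics/side6.png")[150:320,290:410];b=cv2.imread("pics/top6.png")[170:250,290:430]
a=cv2.resize(a,None,fx=3,fy=3,interpolation=2);b=cv2.resize(b,None,fx=3,fy=3,interpolation=2)
h=max(len(a),len(b)); pad=lambda i:np.pad(i,((0,h-len(i)),(0,0),(0,0)))
cv2.imwrite("pics/c5.png",np.hstack([pad(a),pad(b)]))
E
```

```text
False
low t 26.85 x,y,z [ 0.0006 -0.1719  0.1341] op 0.0271 g 0.0
(-11, -33, 0.85) [-0.66 -0.11  0.46 -0.1   0.08  0.01]
False (-11, -33, 0.85) [-0.21  0.54  0.   -0.05  0.06 -0.01]
 t 28.1 x,y,z [ 0.0005 -0.1502  0.134 ] op 0.0273 g 0.0
False (-11, -33, 0.85) [-0.02 -0.17  0.13 -0.07  0.07  0.01]
 t 29.4 x,y,z [ 0.0005 -0.1201  0.134 ] op 0.0269 g 0.0
False (-11, -33, 0.84) [-0.07 -0.18 -0.18 -0.1   0.04  0.01]
 t 30.7 x,y,z [ 0.0005 -0.0901  0.134 ] op 0.0267 g 0.0
False (-11, -34, 0.84) [-0.37 -0.52 -0.02 -0.06  0.05  0.01]
 t 31.83 x,y,z [ 0.0005 -0.0652  0.134 ] op 0.0272 g 0.0
```

View pics/c5.png

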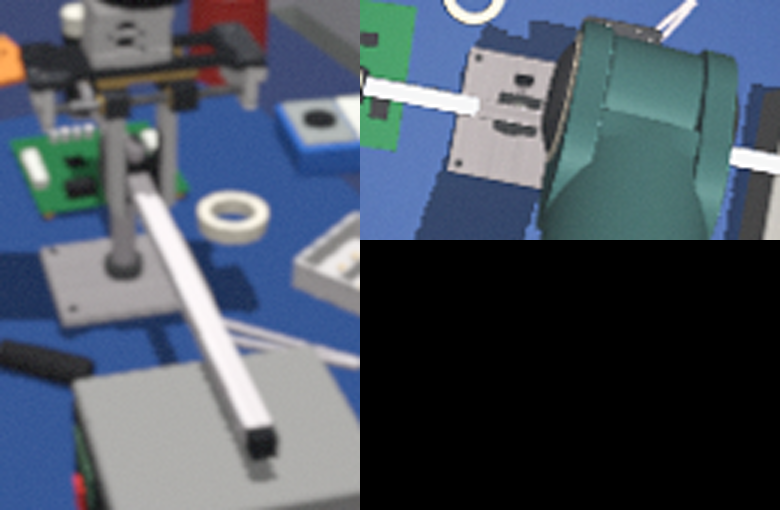

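The collar is riding ahead of the fingers, its screw visible at (135,150), and the boom is still level with its tail at (260,440). Now the final slow approach with a force stop.

```bash
python3 - <<'E'
from h import *
x=.0005
h=robot.move_linear(P(x,-.049,.134),.02,threshold=3.5); print(h); pr("")
if not h:
    h=robot.move_linear(P(x,-.039,.134),.006,threshold=2.5); print(h)
print(st(5).round(2),tail()); pr("")
E
```

```text
False
 t 32.88 x,y,z [ 0.0005 -0.0491  0.134 ] op 0.0269 g 0.0
True
[ 0.01  0.42  0.37 -0.1   0.08  0.  ] (-11, -34, 0.85)
 t 34.16 x,y,z [ 1.000e-04 -4.280e-02  1.335e-01] op 0.0268 g 0.0
```

```bash
python3 - <<'E'
from h import *
x=.0005
for i in range(2):
    h=robot.move_linear(P(x,-.039,.134),.006,threshold=3); pr(h); print(st(5).round(2),tail())
    if h: break
E
```

```text
True t 34.45 x,y,z [-1.000e-04 -4.270e-02  1.333e-01] op 0.0269 g 0.0
[-0.26  0.12 -0.12 -0.09  0.04 -0.  ] (-11, -33, 0.84)
```

Two force stops at the same spot (−42.7 mm, against about −44 expected), so the collar appears to be on the fork. I'll back off and look.

```bash
python3 - <<'E'
from h import *
x=.0003
robot.move_linear(P(x,-.056,.134),.03); robot.move_linear(P(x,-.056,.22),.08)
robot.move_linear(P(x-.05,-.20,.33),.25); robot.pause(.5); pr("")
print(tail("pics/side7.png"),expect(.059,0))
cv2.imwrite("pics/top7.png",robot.grab_frame("top")[:,:,::-1])
print("face at -.036/-.039/-.042 z.15 side px in crop",[((w2px("side",P(-.018,y,.15))[0]-[300,170])*6).round(0) for y in (-.036,-.039,-.042)],
 "cheek tail end", [((w2px("side",P(xx,-.02,.138))[0]-[300,170])*6).round(0) for xx in (-.0175,.0175)])
a=cv2.imread("pics/side7.png")[170:240,300:365];b=cv2.imread("pics/top7.png")[170:250,290:360]
a=cv2.resize(a,None,fx=6,fy=6,interpolation=2);b=cv2.resize(b,None,fx=5.6,fy=5.6,interpolation=2)
h=max(len(a),len(b)); pad=lambda i:np.pad(i,((0,h-len(i)),(0,0),(0,0)))
cv2.imwrite("pics/c6.png",np.hstack([pad(a),pad(b)]))
E
```

```text
t 37.88 x,y,z [-0.0497 -0.1999  0.3299] op 0.027 g 0.0
(-11, -33, 0.85) [-10.8 -33.4]
face at -.036/-.039/-.042 z.15 side px in crop [array([150., 195.]), array([151., 199.]), array([153., 202.])] cheek tail end [array([143., 202.]), array([226., 192.])]
```

View pics/c6.png

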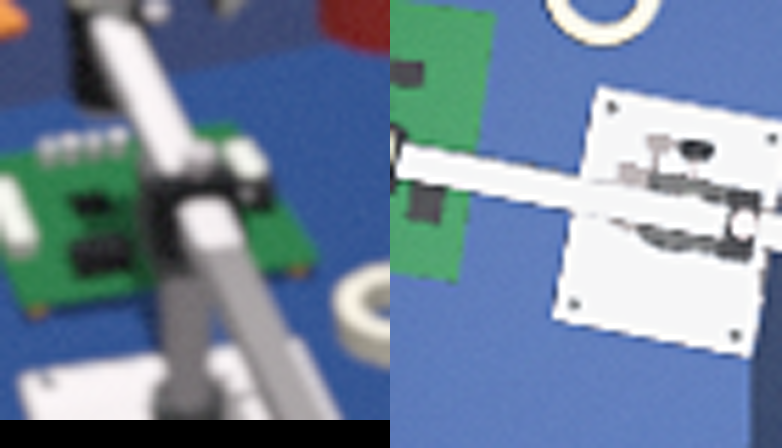

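In the top crop the collar at (740,222) butts directly against both fork cheeks, with no white foot showing between them. The side crop shows the boom level, and the tail tracker reads (−11,−33) against (−10.8,−33.4) expected for level. Handing in.

```bash
python3 -c "
from h import *
print(tail()); print(robot.sign_off())"
```

```text
(-11, -33, 0.85)
the job is handed in; nothing more can be done
None
```

I handed in the job: by camera check, the boom rests level on the fork alone after sliding 59 mm and the stop collar is up against the fork; sign-off gave no verdict, so I can't confirm it passed.

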